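# Enable the bench laser with its key

### The job

Switch the laser control unit on: take the key with the yellow handle out of the wooden key block, push it fully home into the key switch on the unit's sloping panel, then turn it clockwise as far as it goes, to the green mark, and let go of it there. Leave the blue key in its slot and do not knock the other things about.

Things in the scene. Friction and masses are not known exactly. Their poses are not given: they have to be found in the camera images.
- console: Laser control unit: fixed cream and dark grey desk console, 154 mm deep (x), 160 wide (y), 132 high. Origin centre of its underside; x to its back, z up; front (-x) roughly to the robot. Its panel slopes up from the front at 35 degrees; the key switch is mid-panel in a steel ring 44 mm across. Black dot above it: off; green dot right of it: on. Nothing else on the panel rises over 5 mm.
- key_switch_mouth (a point): Centre of the key slot, on the outer face of the switch's round barrel (29 mm across, 4 mm above the panel). z points squarely out of the panel (key goes in along -z, 35 degrees from vertical), x along the slot (up the panel when off), y across. Slot 14.4 (x) x 6.6 (y) mm, 28 deep; mouth bevelled: 3 mm wider each side at the face, over 6 mm of depth. Turns with the barrel.
- key_switch (a joint): Angle of the switch barrel, rad: 0 = off (as found), grows as it is turned clockwise seen from in front of the panel (clockwise looking along the mouth point's -z), stops at 1.2 = on. Stays where it is left; friction 0.05 N m, no spring. The key has about 0.15 rad of play in the slot, so it turns that much before the barrel follows.
- key_block: Fixed wooden key block on a dark foot plate 140 x 62 mm; block 120 x 44 mm, top 50 mm above the worktop. Origin centre of its underside, x along its length, z up. Two slots in its top (13 x 7 mm, 30 deep), 30 mm either side of the middle along x, hold the two keys upright, handles up, each handle's width along the block's x. Which key is in which slot varies.
- key_yellow_grip (a point): Centre of the yellow handle of the key to use, a flat plastic tab 26 mm wide (point x), 10 mm thick (y), 32 mm high (z), round at its top; z points away from the blade (up in the block). It lies 31 mm above the underside of the key's shoulder; a thin steel neck 10 mm long joins handle and shoulder.
- key_blue_grip (a point): Centre of the blue handle of the other key, of the same shape; it belongs to another unit and stays in the block.
- marker_blue: Blue and white marker pen lying on the worktop, 132 x 14 x 14 mm, along its y; origin centre of its underside. Bystander.
- marker_red: Red and white marker pen lying on the worktop, 132 x 14 x 14 mm, along its y; origin centre of its underside. Bystander.
- vial: Small white screw-cap vial standing upright, 27 mm across, 58 mm high; origin centre of its underside. Bystander.
- dropper_bottle: Clear dropper bottle with a black top standing upright, 33 mm across, 100 mm high; origin centre of its underside. Bystander.
- petri_dish: Petri dish 62 mm across, 14 mm high; origin centre of its underside. Bystander.
- key_yellow: The yellow key, 50 g or so; origin on its axis at the underside of its shoulder, a steel disc 24 mm across, 5 thick; axes as its grip point. Below: steel blade 11 mm wide (x), 5 thick (y), 24 long, end rounded. Fully home, the shoulder rests on the barrel's face and this origin meets the key_switch_mouth point. Fits either way round (half a turn about z).

How it is judged:
By the outcome, as a careful person would: the job done as asked, in the order asked, and still so for the second after the job is handed in, with the robot touching nothing.
It also fails if it takes over 50 s, if anything falls off the work surface, if the arm or the gripper's body presses on something with over 40 N, if the wrist force passes 120 N, or if a joint passes its speed limit or range.

### The arm

A 6-joint arm with a two-finger parallel gripper is mounted at the origin on a cart in front of the work surface, level with it; the furniture and walls round the work are solid. World frame = base frame: x ahead of the robot, y to its left, z up, the work surface at z = 0. Lengths are in m, angles in rad, forces in N, time in s.
With the tool pointing down it reaches from about 0.375 to 0.9 m from the base axis. Payload 3.1 kg.
Tool frame: the origin (TCP) lies where the fingers leave the gripper's body, on its centre line; the fingertips stand 70 mm ahead of it and the grasp point (between the pads) lies 51 mm ahead of it; y points along the fingers, x is the direction in which the jaws open and shut, and the axes are right-handed (so a half turn about y gives the same grasp; the last joint's range is limited). The gripper opens to 87 mm and grips with 3 to 60 N. Pads are 19 mm wide; open, the fingers measure 117 mm over their backs; the gripper's body (75 mm by 190 mm) begins 51 mm behind the grasp point.
Start: joints at [1.008, 0.527, 1.433, -0, 1.181, -0.178], TCP at [0.234, 0.58, 0.292] pointing down, gripper open.
Joint ranges: [-3.08, 3.08], [-0.75, 2.2], [0.22, 2.44], [-1.43, 4.57], [0, 2.65], [-2.85, 2.85]. Speed limits (rad/s): [2.79, 2.79, 3.14, 3.14, 3.14, 3.14].

### API

Orientations are given as [roll, pitch, yaw] about the fixed x, y, z axes, in that order (R = Rz(yaw) Ry(pitch) Rx(roll)).
In Python, from workcell import r, camera, camera_params, ticket, finder gives the robot as it stands.
- The arm moves only by the shell command python3 -m crank 'ROWS' [OPENING] [FORCE]. ROWS is JSON, a list that holds one entry, the list of rows, each a list of 4 numbers: the shift along the tool's x, y, z in units of 40 mm (1.0 is 40 mm), then the turn about the tool's y in units of 5 degrees (1.0 is 5 degrees). A call has 1 to 5 rows; each row is the pose to reach, as a shift and turn from the pose measured when the call began, along the tool's axes at that moment; what a row does not reach only later rows make up. A row lasts 1/10 s, in which the tool goes at most 50 mm and 8.59 degrees, less where a joint would pass 70% of its speed; a pose out of reach is approached as far as the arm can. A call with a gripper value outside its range is refused whole. OPENING is the closure in counts, from 0 (fully open) to 255 (shut), set as the call begins (- or left out, the last holds). The fingers move at their own pace and stop on an object; FORCE is the grip in N (left out, the last holds). Time passes only in rows, so rows that repeat a pose let the fingers close. It gives the time, the measured TCP pose, the force and the opening at its end, in the units of the state.
- r.get_obs(): the state, without advancing time (a new reading comes with each control period).
- camera(name): name is "side" or "top"; returns the picture (400x640x3 uint8, red, green, blue); there is no depth.
- camera_params(name): a dict with "fx", "fy", "cx", "cy" (pixels), "k1" (the pictures are not rectified: a ray, as slopes to the right and down, at radius r is drawn at 1 + k1 r^2 times it, then the intrinsics apply), "rvec" (rotation vector, rad) and "tvec" (3), from world to camera coordinates, as OpenCV has them. Camera axes: x right, y down, z forward; pixel columns grow to the right and rows downward; lengths in m; the calibration is good to about 2 mm. A picture is of the moment at which its call begins. camera_params takes no time and is no camera call.
- ticket.hand_in(): hands the job in, once; it reports no verdict.
Trained networks look in the newest picture that a camera, given by its name, has taken for a name from the list of things; names that differ only in an ending like _2 or _b are one class to them, and where a whole thing is asked for, a point or a joint stands for the part that bears it (a point fixed in the world has none). Each returns a list of dicts, best first, with "p" (0 to 1); they miss things now and then, are a little off and sometimes report something else, mostly with a low value. They report only what shows in the picture. A call takes as long as a camera call.
- finder.masks_of(label, camera): "region" (400x640 bool, what is visible of it) and "uv" ([column, row] in pixels, amid what is visible of it).
The state is a dict: "time": time; "joint_pos": joint angles; "joint_vel": joint speeds; "effort": joint torques, N m; "tcp_pos": TCP position; "ee_rot": TCP orientation; "force": force on the tool from outside, world axes, zero at the start; "moment": the same for the moment, N m; "grip_width": finger opening in m.
Only numpy, scipy, OpenCV 4.12 (cv2) and the standard library are available. Lean on these libraries where they do the work, as an engineer would, in place of code of your own. Each camera call takes 0.05 s, during which the arm holds its last target. There are 200 camera calls.

## Working session

There is one attempt and no reset: what is moved stays moved. The work goes in short steps, Python scripts to look and compute and a shell command to move; the robot and the scene stay as the last step left them, time stands still between calls to the robot, and variables do not carry over. Pictures are saved under pics/ and viewed, about 8 in all and at most 12, crops included, and the job is handed in when it is done.

```bash
mkdir -p pics; ls; python3 - <<'E'
from workcell import r,camera,camera_params,finder
import cv2,numpy as np
print(r.get_obs())
for n in("side","top"):
    im=camera(n); cv2.imwrite(f"pics/{n}0.png",im[:,:,::-1]); p=camera_params(n); print(n,p)
    for l in["key_yellow_grip","key_yellow","key_blue_grip","key_switch","console","key_block"]:
        for d in finder.masks_of(l,n)[:2]: 
            ys,xs=np.nonzero(d["region"]);print(l,round(d["p"],2),np.round(d["uv"],1),len(xs),(xs.min(),xs.max(),ys.min(),ys.max()) if len(xs) else 0)
E
```

```text
pics
{'time': 0.0, 'joint_pos': array([ 1.00851086e+00,  5.28472280e-01,  1.43391274e+00, -2.06109540e-05,
        1.18137578e+00, -1.78529301e-01]), 'joint_vel': array([ 0.00047423, -0.00113662,  0.00097716,  0.00083702, -0.00132333,
        0.00096714]), 'effort': array([ 3.97762669e-04, -4.40035415e+01, -1.76593602e+01,  6.34257286e-02,
        5.80510427e-02, -1.64166040e-04]), 'tcp_pos': array([0.23368034, 0.57903937, 0.29126439]), 'ee_rot': array([-1.57043005,  0.00213707,  1.18704839]), 'force': array([ 0.40310696,  0.05205124, -0.21941993]), 'moment': array([ 0.00131937, -0.00067298,  0.01034224]), 'grip_width': 0.08715769338830279}
side {'fx': 399.36287487569024, 'fy': 399.36287487569024, 'cx': 317.5859875003939, 'cy': 204.2129258173208, 'k1': -0.00482805517181414, 'rvec': array([ 0.3311832 , -2.52886925,  1.62579974]), 'tvec': array([0.48840468, 0.15588098, 1.12466233])}
key_yellow_grip 0.46 [324.6 241.4] 104 (np.int64(324), np.int64(331), np.int64(235), np.int64(252))
key_yellow_grip 0.44 [313.5 260.3] 115 (np.int64(312), np.int64(319), np.int64(247), np.int64(263))
key_ye
[... 489 characters left out ...]
2338715, 'fy': 361.36658032338715, 'cx': 321.56286210453953, 'cy': 199.04737494063951, 'k1': -0.030863706982477104, 'rvec': array([ 2.1343389 , -2.14526313,  0.17883147]), 'tvec': array([-0.00259467,  0.50044251,  0.92042146])}
key_yellow 0.38 [233.9 213.6] 65 (np.int64(228), np.int64(238), np.int64(213), np.int64(220))
key_blue_grip 0.58 [256.4 223. ] 80 (np.int64(250), np.int64(261), np.int64(219), np.int64(227))
key_switch 0.43 [371.6 167.4] 86 (np.int64(364), np.int64(374), np.int64(163), np.int64(172))
console 0.68 [368.6 158.6] 4360 (np.int64(332), np.int64(399), np.int64(123), np.int64(198))
key_block 0.62 [250.  220.6] 1032 (np.int64(223), np.int64(276), np.int64(206), np.int64(238))
```

```bash
python3 - <<'E'
import cv2,numpy as np
a=cv2.imread("pics/side0.png")[150:310,220:420];b=cv2.imread("pics/top0.png")[100:260,210:410]
cv2.imwrite("pics/c0.png",np.vstack([cv2.resize(cv2.imread("pics/side0.png")[160:300,240:370+0],None,fx=2.1*1,fy=2.1,interpolation=2),]) )
c=lambda i:cv2.resize(i,(400,320),interpolation=cv2.INTER_CUBIC)
full=lambda n:cv2.resize(cv2.imread(f"pics/{n}0.png"),(400,250),interpolation=cv2.INTER_AREA)
cv2.imwrite("pics/c0.png",np.vstack([np.hstack([c(a),c(b)]),np.hstack([full("side"),full("top")])]))
E
```

```text
(no output)
```

View pics/c0.png

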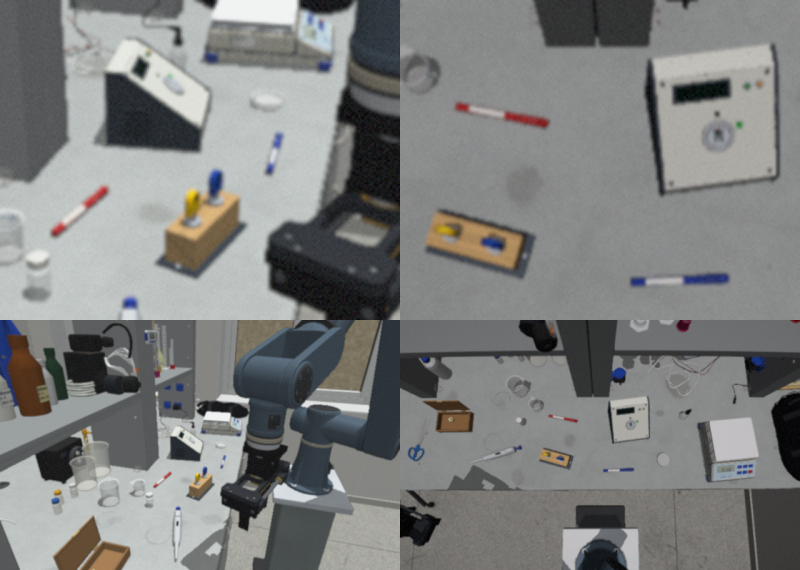

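The crops show the yellow key at top-camera (233,215) in the left slot and the blue one at (256,221). The switch ring is at about top (368,168) and side (307,192). Next I'll measure these points in both views.

```bash
cat > h.py <<'E'
import numpy as np,cv2
from scipy.optimize import least_squares
from workcell import r,camera,camera_params,finder
def proj(n,X):
    p=camera_params(n);R,_=cv2.Rodrigues(p["rvec"])
    c=np.atleast_2d(X)@R.T+p["tvec"];s=c[:,:2]/c[:,2:]
    s=s*(1+p["k1"]*(s**2).sum(1,keepdims=True))
    return s*[p["fx"],p["fy"]]+[p["cx"],p["cy"]]
def tri(obs):  # {cam:uv}
    f=lambda X:np.concatenate([proj(n,X)[0]-u for n,u in obs.items()])
    s=least_squares(f,[.5,0,.08]);return s.x,s.fun
def atz(n,uv,z):
    return least_squares(lambda q:proj(n,[q[0],q[1],z])[0]-uv,[.5,0]).x
def blob(im,color,box):
    u0,u1,v0,v1=box;c=im[v0:v1,u0:u1].astype(float);R,G,B=c[...,0],c[...,1],c[...,2]
    w={"y":np.minimum(R,G)-B,"b":B-np.maximum(R,G),"g":G-np.maximum(R,B)}[color]
    w=np.where(w>.35*w.max(),w,0);v,u=np.mgrid[v0:v1,u0:u1]
    if color=="y": 
        w=np.where((np.minimum(R,G)-B>.55*(np.minimum(R,G)-B).max()),w,0)
    return np.array([(w*u).sum(),(w*v).sum()])/w.sum(),int((w>0).sum())
E
python3 - <<'E'
from h import *
S=cv2.imread("pics/side0.png")[:,:,::-1];T=cv2.imread("pics/top0.png")[:,:,::-1]
for k,c,bs,bt in [("yel","y",(308,323,240,268),(224,242,208,222)),("blu","b",(320,334,230,256),(246,266,214,230))]:
    a,na=blob(S,c,bs);b,nb=blob(T,c,bt);print(k,a,na,b,nb,*tri({"side":a,"top":b}),atz("top",b,.081),atz("side",a,.081))
b,n=blob(T,"g",(375,385,155,168));a,na=blob(S,"g",(295,325,185,205));print("green",a,na,b,n,*tri({"side":a,"top":b}))
for n,I,(u0,v0) in(("side",S,(268,165)),("top",T,(330,120))):
    c=cv2.resize(I[v0:v0+80,u0:u0+ (60 if n=="side" else 75)],None,fx=6,fy=6,interpolation=cv2.INTER_CUBIC)
    c=cv2.copyMakeBorder(c,0,480-c.shape[0],0,0,cv2.BORDER_CONSTANT)
    for i in range(0,c.shape[1],60):
        cv2.putText(c:=np.ascontiguousarray(c),str(u0+i//6),(i,10),0,.35,(255,0,0));c[:,i]=c[:,i]//2+60
    for i in range(0,480,60):
        cv2.putText(c,str(v0+i//6),(0,i+10),0,.35,(255,0,0));c[i]=c[i]//2+60
    if n=="side":A=c
cv2.imwrite("pics/con.png",np.hstack([A,c])[:,:800,::-1])
E
```

```text
yel [315.40450431 249.40075072] 36 [231.70265211 214.60156006] 31 [0.45482238 0.22152346 0.08570673] [ 0.13682452  0.02764832 -0.02127212 -0.13995965] [0.45503254 0.22260955] [0.45705185 0.21392201]
blu [326.98833063 239.80940032] 56 [255.30949949 221.09193054] 37 [0.43865813 0.16216545 0.08293708] [ 0.22324274  0.04010504 -0.03067291 -0.2167687 ] [0.4383073  0.16242105] [0.43997126 0.15880336]
green [304.76300578 187.14450867] 9 [379.21226415 162.01415094] 10 [ 0.5885135  -0.15341905  0.08970788] [ 0.20451352  0.05374324 -0.02820651 -0.15805543]
```

View pics/con.png

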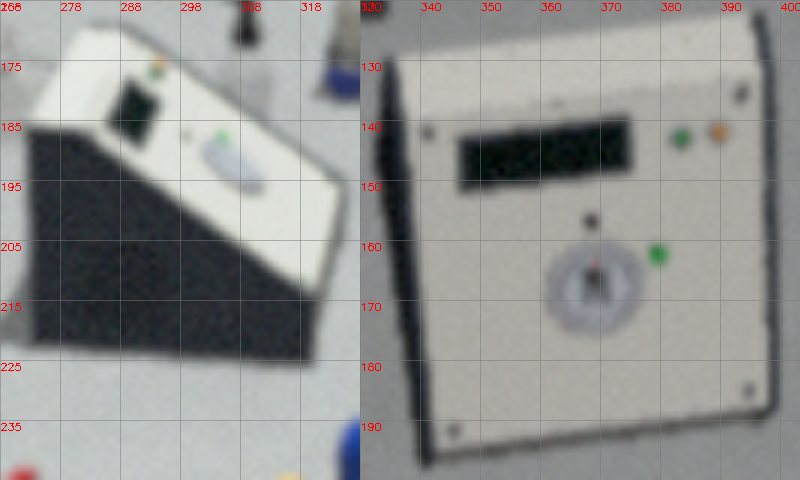

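The ring centre is at top (369,167.8) and side (307.3,192.3). The panel screws are at top (345.6,191.7), (394,185), (341.3,142) and (393,135.7).

```bash
python3 - <<'E'
from h import *
X,f=tri({"side":[307.3,192.3],"top":[369,167.8]});print("ring",X,f)
for z in(X[2]-.045,X[2]-.03):
    a=atz("top",[345.6,191.7],z);b=atz("top",[394,185],z);d=a-b;print("front",a,b,np.hypot(*d),"yaw",np.degrees(np.arctan2(-d[0],d[1])))
for z in(X[2]+.03,X[2]+.05):
    a=atz("top",[341.3,142],z);b=atz("top",[393,135.7],z);d=a-b;print("back",a,b,np.hypot(*d),"yaw",np.degrees(np.arctan2(-d[0],d[1])))
k=atz("top",[368.3,156.9],X[2]+.018);print("dot",k,np.degrees(np.arctan2(*(k-X[:2])[::-1])))
Y=np.array([.4548,.2219]);B=np.array([.4386,.1623]);d=Y-B;print("block ang",np.degrees(np.arctan2(d[1],d[0])),np.hypot(*d))
o=r.get_obs();t=o["tcp_pos"];yaw=o["ee_rot"][2];x=np.array([np.cos(yaw),np.sin(yaw)]);z=np.array([-x[1],x[0]])
print("to yellow tool x,z /40mm",(Y-t[:2])@x/.04,(Y-t[:2])@z/.04)
E
```

```text
ring [ 0.57397901 -0.12773865  0.08342988] [-0.2441974  -0.0620125   0.03364437  0.19250297]
front [ 0.52036448 -0.06956865] [ 0.53809555 -0.20008151] 0.13171179738868855 yaw 7.736659269449421
front [ 0.5176139  -0.06846351] [ 0.53506513 -0.19691659] 0.12963308794662212 yaw 7.7366592694488965
back [ 0.63408922 -0.05530196] [ 0.65038466 -0.18669649] 0.1324011404585436 yaw 7.0696757320638675
back [ 0.62750946 -0.05402814] [ 0.64343261 -0.18242085] 0.12937633036435658 yaw 7.069675732063845
dot [ 0.59842308 -0.12411832] 8.424641578472535
block ang 74.79369904671361 0.06176244813800695
to yellow tool x,z /40mm -6.222580738124257 -8.466694278151843
```

```bash
cat > rem.py <<'E'
import sys,numpy as np
from workcell import r
from scipy.spatial.transform import Rotation as Q
# rem.py x y z yawdeg : remaining tool shift (40mm) and turn (5deg) for the GRASP point (51mm ahead of TCP)
a=[float(v) for v in sys.argv[1:5]];o=r.get_obs();R=Q.from_euler("xyz",o["ee_rot"])
yaw=np.degrees(o["ee_rot"][2]);g=o["tcp_pos"]+R.apply([0,.051,0])
d=R.inv().apply(np.array(a[:3])-g)/.04;t=-((a[3]-yaw+180)%360-180)/5
print("t",round(o["time"],2),"grasp",g.round(4),"rpy",np.degrees(o["ee_rot"]).round(1),"F",o["force"].round(1),"w",round(o["grip_width"],4),"q6",o["joint_pos"][5].round(2),"REM",d.round(3),round(t,2))
E
python3 -m crank '[[[-6.2,0,-8.5,16.6],[-6.2,0,-8.5,16.6],[-6.2,0,-8.5,16.6],[-6.2,0,-8.5,16.6],[-6.2,0,-8.5,16.6]]]' 0 25; python3 rem.py .4548 .2219 .24 -15.2
```

```text
time: 1.2
tcp_pos: [0.3669, 0.3657, 0.2925]
ee_rot: [-1.571, -0.001, 0.431]
force: [0.6, 0.6, 0.1]
grip_width: 0.087
t 1.2 grasp [0.3669 0.3658 0.2415] rpy [-90.   -0.1  24.7] F [0.6 0.6 0.1] w 0.087 q6 0.14 REM [ 0.492  0.039 -4.186] 7.98
```

```bash
python3 -m crank '[[[0.5,0,-4.2,8],[0.5,0,-4.2,8],[0.5,0,-4.2,8],[0.5,0,-4.2,8],[0.5,0,-4.2,8]]]' 0 25; python3 rem.py .4548 .2219 .14 -15.2
```

```text
time: 1.7
tcp_pos: [0.4576, 0.2187, 0.2929]
ee_rot: [-1.57, -0.003, -0.277]
force: [0.3, 0.4, -0.1]
grip_width: 0.087
t 1.7 grasp [0.4577 0.2187 0.2419] rpy [-90.   -0.1 -15.9] F [ 0.3  0.4 -0.1] w 0.087 q6 0.5 REM [-0.098  2.546  0.055] -0.13
```

```bash
python3 -m crank '[[[-0.1,1.2,0.05,-0.1],[-0.1,2.4,0.05,-0.1],[-0.1,3.4,0.05,-0.1],[-0.1,3.95,0.05,-0.1],[-0.1,3.95,0.05,-0.1]]]' 0 10; python3 rem.py .4548 .2219 .082 -15.2
python3 -m crank '[[[0,0,0,0],[0,0,0,0],[0,0,0,0],[0,0,0,0],[0,0,0,0]]]' 150 10; python3 rem.py .4548 .2219 .082 -15.2
python3 - <<'E'
from h import *
A=camera("side")[215:295,270:370];B=camera("top")[180:260,195:295]
cv2.imwrite("pics/g.png",np.hstack([cv2.resize(i,(400,320),interpolation=2) for i in(A,B)])[:,:,::-1])
E
```

```text
time: 2.2
tcp_pos: [0.4531, 0.2212, 0.1321]
ee_rot: [-1.573, 0.003, -0.268]
force: [-0.8, 0.6, -0.2]
grip_width: 0.0869
t 2.2 grasp [0.4529 0.2212 0.0811] rpy [-90.1   0.2 -15.4] F [-0.8  0.6 -0.2] w 0.0869 q6 0.5 REM [ 0.041 -0.022  0.03 ] -0.03
time: 2.7
tcp_pos: [0.4535, 0.2214, 0.133]
ee_rot: [-1.572, 0.002, -0.268]
force: [0.4, -0.2, 0.3]
grip_width: 0.0551
t 2.7 grasp [0.4534 0.2213 0.082 ] rpy [-90.1   0.1 -15.4] F [ 0.4 -0.2  0.3] w 0.0551 q6 0.5 REM [ 0.03  -0.     0.023] -0.03
```

View pics/g.png

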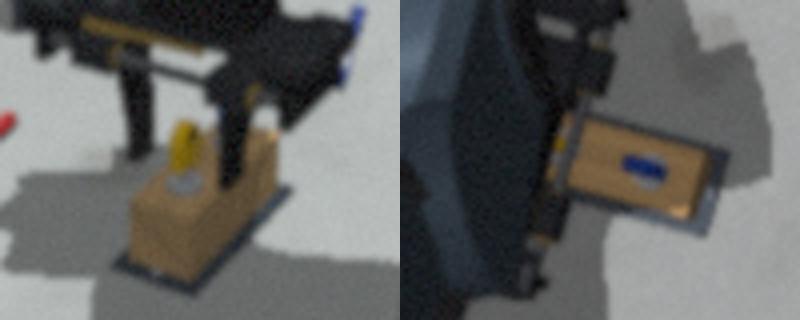

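The side view shows the yellow key (about 316,251 full-frame) standing between the half-closed fingers, and the blue key is clear. I'll close the gripper.

```bash
python3 -m crank '[[[0.03,0,0,0],[0.03,0,0,0],[0.03,0,0,0],[0.03,0,0,0],[0.03,0,0,0]]]' 255 8;python3 -m crank '[[[0,0,0,0],[0,0,0,0],[0,0,0,0],[0,0,0,0],[0,0,0,0]]]' 255 8; python3 rem.py .4548 .2219 .082 -15.2
```

```text
time: 3.3
tcp_pos: [0.4543, 0.221, 0.1325]
ee_rot: [-1.573, 0.003, -0.268]
force: [-0.1, -0.7, -0.6]
grip_width: 0.0099
time: 3.8
tcp_pos: [0.4543, 0.221, 0.1325]
ee_rot: [-1.573, 0.003, -0.268]
force: [-0.8, 0.1, 0.4]
grip_width: 0.0101
t 3.8 grasp [0.4542 0.2209 0.0815] rpy [-90.1   0.2 -15.4] F [-0.8  0.1  0.4] w 0.0101 q6 0.5 REM [ 0.009 -0.012  0.028] -0.03
```

```bash
python3 -m crank '[[[0,-0.3,0,0],[0,-0.6,0,0],[0,-0.9,0,0],[0,-1,0,0],[0,-1,0.6,0]]]' 255 25;python3 -m crank '[[[0,0,0.6,0],[0,0,0.6,0],[0,0,0.6,0],[0,0.4,0.6,0],[0,0.7,0.6,0]]]' 255 15; python3 rem.py .4561 .2279 .092 -15.2
python3 - <<'E'
from h import *
A=camera("side")[215:295,270:370];B=camera("top")[180:260,195:295]
cv2.imwrite("pics/g2.png",np.hstack([cv2.resize(i,(400,320),interpolation=2) for i in(A,B)])[:,:,::-1])
E
```

```text
time: 4.3
tcp_pos: [0.4603, 0.2428, 0.1737]
ee_rot: [-1.574, 0.003, -0.271]
force: [0.5, 0.2, -0.6]
grip_width: 0.0098
time: 4.8
tcp_pos: [0.466, 0.265, 0.1453]
ee_rot: [-1.575, 0.004, -0.271]
force: [-0.3, -0.2, -0.5]
grip_width: 0.0102
t 4.8 grasp [0.4657 0.2649 0.0943] rpy [-90.2   0.2 -15.5] F [-0.3 -0.2 -0.5] w 0.0102 q6 0.58 REM [ 0.015  0.06  -0.955] -0.07
```

View pics/g2.png

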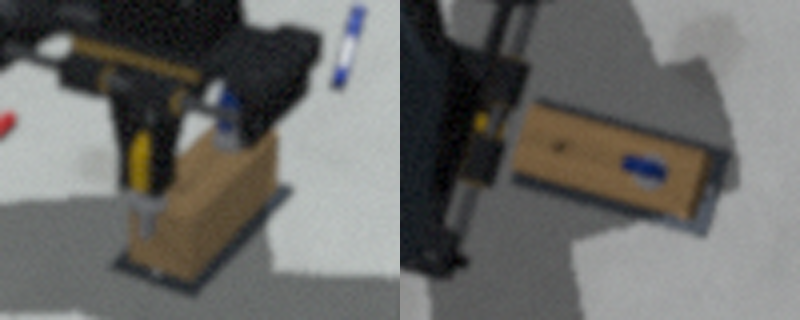

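The key is out. It hangs just past the block's left end with its tip below the block top, and the blue key is still in place. I'll tilt the key in the grip by pushing the blade against the block end.

```bash
python3 -m crank '[[[0,0.06,-0.25,0],[0,0.06,-0.45,0],[0,0.06,-0.65,0],[0,0.06,-0.85,0],[0,0.06,-0.96,0]]]' 255 15; python3 rem.py .4561 .2279 .092 -15.2
python3 - <<'E'
from h import *
A=camera("side")[215:295,270:370];B=camera("top")[180:260,195:295]
cv2.imwrite("pics/g3.png",np.hstack([cv2.resize(i,(400,320),interpolation=2) for i in(A,B)])[:,:,::-1])
E
```

```text
time: 5.4
tcp_pos: [0.4554, 0.2274, 0.1425]
ee_rot: [-1.575, 0.005, -0.273]
force: [1.0, 4.7, -0.1]
grip_width: 0.0099
t 5.4 grasp [0.4551 0.2273 0.0915] rpy [-90.2   0.3 -15.6] F [ 1.   4.7 -0.1] w 0.0099 q6 0.52 REM [ 0.019 -0.012  0.02 ] -0.08
```

View pics/g3.png

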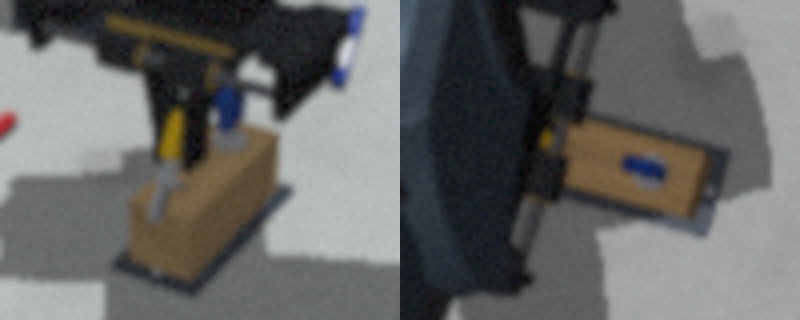

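The side view shows the key leaning in the grip, with its blade at the block's end edge (around 309,267 full-frame). The blue key is untouched. I'll lift and carry it over.

```bash
python3 -m crank '[[[0,-0.3,0.5,0],[0,-1.2,0.8,0],[0,-2.4,0.8,0],[0,-2.8,0.8,3],[0,-2.8,0.8,6]]]' 255 40; python3 rem.py .526 -.134 .2 -82.5
```

```text
time: 6.0
tcp_pos: [0.4653, 0.2582, 0.2576]
ee_rot: [-1.575, -0.0, -0.577]
force: [-0.8, -0.5, -0.3]
grip_width: 0.0097
t 6.0 grasp [0.4652 0.258  0.2066] rpy [-90.2  -0.  -33.1] F [-0.8 -0.5 -0.3] w 0.0097 q6 0.88 REM [ 6.618  0.2   -7.383] 9.89
```

```bash
python3 -m crank '[[[6.6,0.1,-7.4,9.9],[6.6,0.1,-7.4,9.9],[6.6,0.1,-7.4,9.9],[6.6,0.1,-7.4,9.9],[6.6,0.1,-7.4,9.9]]]'; python3 rem.py .526 -.134 .2 -82.5
```

```text
time: 6.5
tcp_pos: [0.5013, 0.0091, 0.2546]
ee_rot: [-1.578, -0.003, -1.327]
force: [1.3, -0.2, 0.2]
grip_width: 0.0101
t 6.5 grasp [0.501  0.0088 0.2036] rpy [-90.4  -0.2 -76. ] F [ 1.3 -0.2  0.2] w 0.0101 q6 1.13 REM [ 3.616  0.102 -0.255] 1.29
```

```bash
python3 -m crank '[[[3.6,0.1,-0.25,1.3],[3.6,0.1,-0.25,1.3],[3.6,0.1,-0.25,1.3],[3.6,0.1,-0.25,1.3],[3.6,0.1,-0.25,1.3]]]'; python3 rem.py .534 -.133 .143 -82.5
cat > look.py <<'E'
import sys
from h import *
n=sys.argv[1];A=camera("side");B=camera("top")
out=[]
for I,(u,v) in((A,(270,160)),(B,(330,130))):
    c=np.ascontiguousarray(cv2.resize(I[v:v+60,u:u+50],None,fx=8,fy=8,interpolation=2))
    for i in range(0,50,10):cv2.putText(c,str(u+i),(i*8,9),0,.35,(255,0,0));c[:8,i*8]=255
    for i in range(0,60,10):cv2.putText(c,str(v+i),(0,i*8+10),0,.35,(255,0,0));c[i*8,:8]=255
    out.append(c)
cv2.imwrite(f"pics/{n}.png",np.hstack(out)[:,:,::-1])
E
```

```text
time: 7.0
tcp_pos: [0.5251, -0.1342, 0.2505]
ee_rot: [-1.58, -0.002, -1.443]
force: [-1.3, -0.0, -0.3]
grip_width: 0.0098
t 7.0 grasp [ 0.5246 -0.1344  0.1995] rpy [-90.5  -0.1 -82.7] F [-1.3 -0.  -0.3] w 0.0098 q6 0.99 REM [-0.008  1.41   0.251] -0.04
```

```bash
python3 -m crank '[[[0,0.5,0.1,0],[0,1,0.2,0],[0,1.4,0.25,0],[0,1.4,0.25,0],[0,1.4,0.25,0]]]'; python3 rem.py .534 -.133 .143 -82.5; python3 look.py p1
```

```text
time: 7.5
tcp_pos: [0.5337, -0.1317, 0.1944]
ee_rot: [-1.582, -0.001, -1.441]
force: [1.1, -0.4, -0.2]
grip_width: 0.0095
t 7.5 grasp [ 0.5332 -0.1319  0.1434] rpy [-90.7  -0.1 -82.6] F [ 1.1 -0.4 -0.2] w 0.0095 q6 1.01 REM [0.03  0.01  0.017] -0.02
```

View pics/p1.png

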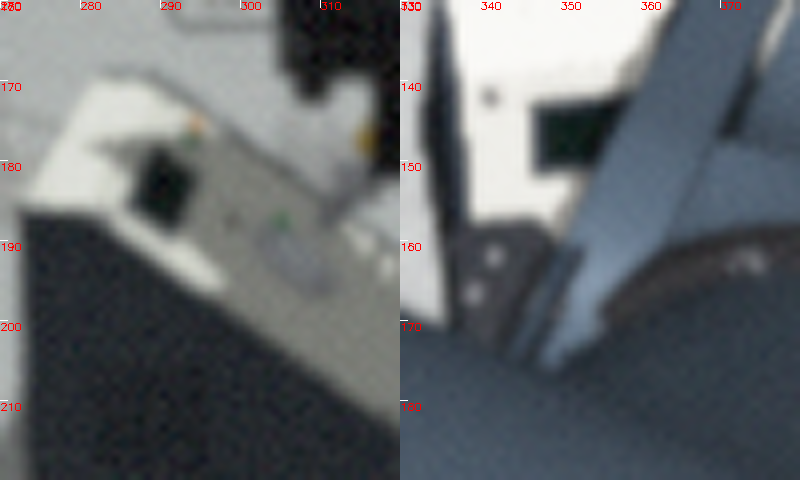

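The side view shows the shoulder at about (317,183), the blade tip near (311,187.5) and the switch ring at (307,193). The arm hides the switch in the top view. I'll compare these with the projected model.

```bash
python3 - <<'E'
from h import *
g=np.array([.5332,-.1319,.1434]);c,s=np.cos(np.radians(7.5)),np.sin(np.radians(7.5))
for t in(25,30,35,40,45):
    a=np.radians(t);n=np.array([-np.sin(a)*c,-np.sin(a)*s,np.cos(a)])
    print(t,"shoulder",proj("side",g-.029*n)[0].round(1),"tip",proj("side",g-.055*n)[0].round(1),"tip xyz",(g-.055*n).round(4))
print("grip",proj("side",g),"mouth",proj("side",[.574,-.128,.084]))
p=camera_params("side");R,_=cv2.Rodrigues(p["rvec"]);print("cam",-R.T@p["tvec"])
for d in np.eye(3)*.01:print((proj("side",g+d)-proj("side",g)).round(2))
E
```

```text
25 shoulder [315.8 183.5] tip [312.3 189.9] tip xyz [ 0.5562 -0.1289  0.0936]
30 shoulder [315.1 183.1] tip [311.1 189.2] tip xyz [ 0.5605 -0.1283  0.0958]
35 shoulder [314.5 182.7] tip [309.9 188.4] tip xyz [ 0.5645 -0.1278  0.0983]
40 shoulder [313.9 182.2] tip [308.7 187.5] tip xyz [ 0.5683 -0.1273  0.1013]
45 shoulder [313.3 181.7] tip [307.7 186.5] tip xyz [ 0.5718 -0.1268  0.1045]
grip [[319.67043008 176.15999896]] mouth [[307.07234157 192.04969865]]
cam [0.25033787 1.05047085 0.60128637]
[[-2.99 -0.32]]
[[-0.75  1.05]]
[[ 0.07 -2.9 ]]
```

```bash
python3 - <<'E'
from h import *
A=np.mean([camera("side").astype(float) for _ in range(6)],0).astype(np.uint8)
u,v=298,168
c=np.ascontiguousarray(cv2.resize(A[v:v+35,u:u+35],None,fx=16,fy=16,interpolation=2))
for i in range(0,35,5):
    cv2.putText(c,str(u+i),(i*16,9),0,.35,(255,0,0));c[:8,i*16]=255;cv2.putText(c,str(v+i),(0,i*16+10),0,.35,(255,0,0));c[i*16,:8]=255
cv2.imwrite("pics/p2.png",c[:,:,::-1])
E
```

```text
(no output)
```

View pics/p2.png

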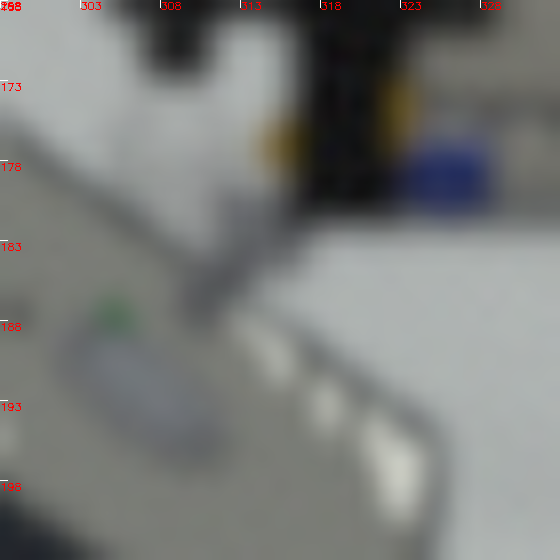

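The averaged view puts the shoulder at about (314,182) and the tip at (310,187). That is a tilt of about 36°, close to the 35° model (314.5,182.7)/(309.9,188.4). The key lines up with the mouth, so I'll insert it gently.

```bash
python3 -m crank '[[[0.03,0.1,0.07,0],[0.03,0.2,0.14,0],[0.03,0.3,0.21,0],[0.03,0.4,0.28,0],[0.03,0.45,0.3,0]]]' - 30; python3 rem.py .5564 -.1303 .1094 -82.5
```

```text
time: 8.4
tcp_pos: [0.5462, -0.1325, 0.1762]
ee_rot: [-1.581, -0.001, -1.443]
force: [-1.5, 1.0, 2.5]
grip_width: 0.0098
t 8.4 grasp [ 0.5457 -0.1326  0.1252] rpy [-90.6  -0.1 -82.7] F [-1.5  1.   2.5] w 0.0098 q6 1.02 REM [-0.023  0.392  0.278] -0.04
```

```bash
python3 -m crank '[[[0,0.05,0.03,0],[0,0.1,0.06,0],[0,0.15,0.1,0],[0,0.15,0.1,0],[0,0.15,0.1,0]]]' - 30; python3 rem.py .5564 -.1303 .1094 -82.5;  python3 -c "
from workcell import r;print(r.get_obs()['moment'])"
```

```text
time: 8.9
tcp_pos: [0.5497, -0.1312, 0.1696]
ee_rot: [-1.582, 0.0, -1.443]
force: [-0.1, 4.8, -2.5]
grip_width: 0.0096
t 8.9 grasp [ 0.5491 -0.1313  0.1186] rpy [-90.7   0.  -82.7] F [-0.1  4.8 -2.5] w 0.0096 q6 1.02 REM [-0.001  0.228  0.187] -0.04
[0.8958928  0.3208634  0.11250826]
```

```bash
python3 -m crank '[[[-0.04,0,0,0],[-0.05,0.05,0.03,0],[-0.05,0.1,0.07,0],[-0.05,0.12,0.09,0],[-0.05,0.12,0.09,0]]]' - 30; python3 rem.py .5564 -.1303 .1094 -82.5
```

```text
time: 9.4
tcp_pos: [0.5533, -0.1292, 0.1647]
ee_rot: [-1.582, -0.0, -1.443]
force: [0.2, 0.1, -0.6]
grip_width: 0.0098
t 9.4 grasp [ 0.5528 -0.1293  0.1137] rpy [-90.6  -0.  -82.7] F [ 0.2  0.1 -0.6] w 0.0098 q6 1.03 REM [0.037 0.107 0.088] -0.04
```

```bash
python3 -m crank '[[[0,0.04,0.03,0],[0,0.08,0.06,0],[0,0.11,0.08,0],[0,0.11,0.08,0],[0,0.11,0.08,0]]]' - 40; python3 rem.py .5564 -.1303 .1094 -82.5;python3 -m crank '[[[0,0.04,0.03,0],[0,0.06,0.04,0],[0,0.08,0.06,0],[0,0.08,0.06,0],[0,0.08,0.06,0]]]' - 40; python3 rem.py .5564 -.1303 .1094 -82.5
```

```text
time: 9.9
tcp_pos: [0.5561, -0.129, 0.1613]
ee_rot: [-1.583, -0.001, -1.443]
force: [-2.2, -0.4, 7.1]
grip_width: 0.0095
t 9.9 grasp [ 0.5555 -0.1292  0.1103] rpy [-90.7  -0.  -82.7] F [-2.2 -0.4  7.1] w 0.0095 q6 1.03 REM [0.031 0.021 0.019] -0.03
time: 10.4
tcp_pos: [0.5565, -0.129, 0.1611]
ee_rot: [-1.587, -0.001, -1.442]
force: [-9.6, -0.0, 22.5]
grip_width: 0.01
t 10.4 grasp [ 0.5556 -0.1291  0.1101] rpy [-90.9  -0.1 -82.6] F [-9.6 -0.  22.5] w 0.01 q6 1.03 REM [0.031 0.017 0.015] -0.02
```

The key stops at the predicted home position, with about 24 N along its axis. I'll relax the force, open a little, and raise the fingers to clear the shoulder disc.

```bash
python3 -m crank '[[[0,-0.05,-0.04,0],[0,-0.05,-0.04,0],[0,-0.05,-0.04,0],[0,-0.05,-0.04,0],[0,-0.05,-0.04,0]]]' 190 10; python3 rem.py .5518 -.130 .121 -82.5;python3 -m crank '[[[0,-0.1,-0.05,0],[0,-0.2,-0.08,0],[0,-0.25,-0.08,0],[0,-0.25,-0.08,0],[0,-0.25,-0.08,0]]]' ; python3 rem.py .5518 -.130 .121 -82.5; python3 look.py p3
```

```text
time: 10.9
tcp_pos: [0.555, -0.1291, 0.1626]
ee_rot: [-1.587, -0.001, -1.441]
force: [0.2, -0.4, 0.0]
grip_width: 0.0222
t 10.9 grasp [ 0.5541 -0.1292  0.1116] rpy [-91.   -0.  -82.6] F [ 0.2 -0.4  0. ] w 0.0222 q6 1.03 REM [ 0.012 -0.234 -0.064] -0.02
time: 11.4
tcp_pos: [0.552, -0.1295, 0.1728]
ee_rot: [-1.587, -0.001, -1.441]
force: [-0.3, -0.7, -0.7]
grip_width: 0.0222
t 11.4 grasp [ 0.5512 -0.1297  0.1218] rpy [-90.9  -0.1 -82.6] F [-0.3 -0.7 -0.7] w 0.0222 q6 1.03 REM [0.01  0.02  0.014] -0.02
```

View pics/p3.png

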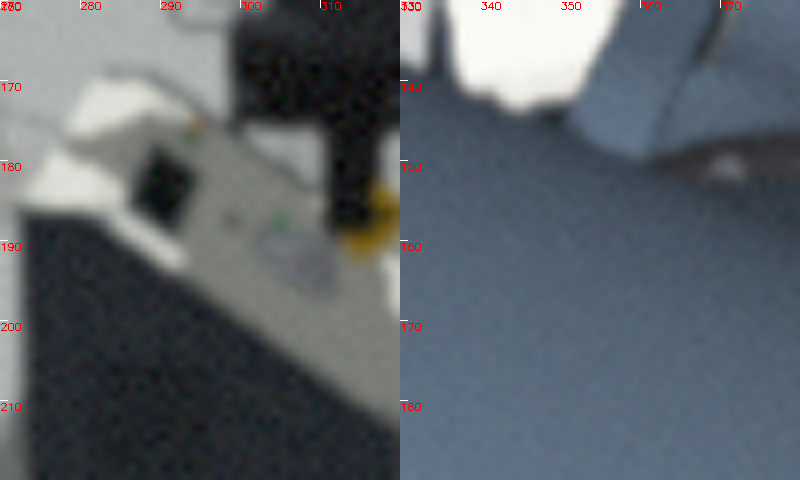

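The side view shows the disc seated on the barrel (305–310,192) with the handle held loosely between the fingers (315,189). I'll start turning clockwise.

```bash
python3 -m crank '[[[0,0,0,1.5],[0,0,0,3],[0,0,0,4.5],[0,0,0,6],[0,0,0,7]]]' - 10; python3 rem.py .5518 -.130 .121 -150; python3 -m crank '[[[0,0,0,1],[0,0,0,2],[0,0,0,3],[0,0,0,4],[0,0,0,4]]]'; python3 rem.py .5518 -.130 .121 -150;  python3 -c "
from workcell import r;print(r.get_obs()['moment'])"
```

```text
time: 12.0
tcp_pos: [0.5519, -0.1294, 0.1725]
ee_rot: [-1.584, -0.01, -2.057]
force: [0.0, 0.3, -1.1]
grip_width: 0.0223
t 12.0 grasp [ 0.5511 -0.1296  0.1215] rpy [ -90.8   -0.6 -117.8] F [ 0.   0.3 -1.1] w 0.0223 q6 1.64 REM [0.001 0.012 0.021] 6.43
time: 12.5
tcp_pos: [0.5527, -0.1286, 0.1728]
ee_rot: [-1.579, -0.012, -2.406]
force: [1.8, 2.9, 2.2]
grip_width: 0.0222
t 12.5 grasp [ 0.5519 -0.1286  0.1218] rpy [ -90.5   -0.7 -137.8] F [1.8 2.9 2.2] w 0.0222 q6 1.99 REM [0.025 0.021 0.023] 2.43
[ 0.75574693 -0.38105098  0.2071542 ]
```

```bash
python3 -m crank '[[[0,0,0,1],[0,0,0,2],[0,0,0,3],[0,0,0,3.5],[0,0,0,3.5]]]'; python3 rem.py .5518 -.130 .121 -172; python3 -c "
from workcell import r;print(r.get_obs()['moment'])"; python3 -m crank '[[[0,0,0,1],[0,0,0,2],[0,0,0,2.5],[0,0,0,2.5],[0,0,0,2.5]]]'; python3 rem.py .5518 -.130 .121 -172;  python3 -c "
from workcell import r;print(r.get_obs()['moment'])"; python3 look.py p4
```

```text
time: 13.0
tcp_pos: [0.5533, -0.1282, 0.1732]
ee_rot: [-1.575, -0.012, -2.709]
force: [2.0, 3.1, 2.8]
grip_width: 0.0227
t 13.0 grasp [ 0.5527 -0.1283  0.1222] rpy [ -90.2   -0.7 -155.2] F [2.  3.1 2.8] w 0.0227 q6 2.29 REM [0.038 0.031 0.031] 3.35
[ 0.71800323 -0.30606442  0.14730566]
time: 13.5
tcp_pos: [0.5534, -0.128, 0.1734]
ee_rot: [-1.572, -0.013, -2.925]
force: [-0.2, 3.9, 2.6]
grip_width: 0.0226
t 13.5 grasp [ 0.5527 -0.1281  0.1224] rpy [ -90.1   -0.7 -167.6] F [-0.2  3.9  2.6] w 0.0226 q6 2.51 REM [0.032 0.035 0.042] 0.88
[ 0.73605717 -0.13595348  0.1007097 ]
```

View pics/p4.png

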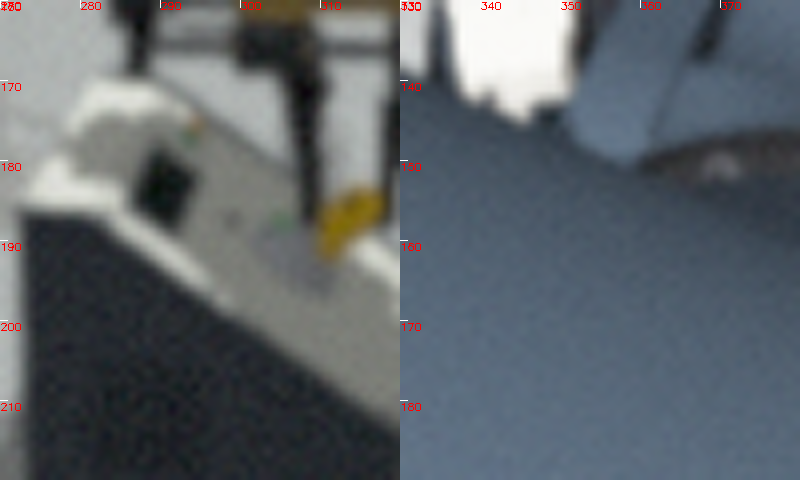

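The handle (314,186) has turned with the fingers, but there's no sharp torque rise yet, so it isn't at the stop. Closing the pads gently at this yaw should drive it the rest of the way.

```bash
python3 -m crank '[[[0,0,0,0],[0,0,0,0],[0,0,0,0],[0,0,0,0],[0,0,0,0]]]' 225 12; python3 rem.py .5518 -.130 .121 -172; python3 -c "
from workcell import r;print(r.get_obs()['moment'])"; python3 -m crank '[[[0,0,0,0.4],[0,0,0,0.8],[0,0,0,0.8],[0,0,0,0.8],[0,0,0,0.8]]]' 225 20; python3 rem.py .5518 -.130 .121 -172;  python3 -c "
from workcell import r;print(r.get_obs()['moment'])"
```

```text
time: 14.1
tcp_pos: [0.5535, -0.1281, 0.1734]
ee_rot: [-1.572, -0.012, -2.926]
force: [1.7, 4.0, 3.7]
grip_width: 0.0225
t 14.1 grasp [ 0.5529 -0.1282  0.1224] rpy [ -90.1   -0.7 -167.6] F [1.7 4.  3.7] w 0.0225 q6 2.51 REM [0.035 0.037 0.038] 0.87
[ 0.7296549  -0.2612322   0.10765331]
time: 14.6
tcp_pos: [0.5537, -0.1276, 0.1737]
ee_rot: [-1.572, -0.012, -2.996]
force: [1.1, 5.5, 6.2]
grip_width: 0.0212
t 14.6 grasp [ 0.5531 -0.1276  0.1227] rpy [ -90.1   -0.7 -171.6] F [1.1 5.5 6.2] w 0.0212 q6 2.58 REM [0.041 0.043 0.054] 0.07
[ 1.14047407 -0.3477895   0.1937453 ]
```

```bash
python3 -m crank '[[[0,0,0,0],[0,0,0,0],[0,0,0,0],[0,-0.3,0,0],[0,-1,0,0]]]' 150 20; python3 -m crank '[[[0,-1,0,0],[0,-2.2,0,0],[0,-2.2,-1.2,0],[0,-2.2,-2.4,0],[0,-2.2,-3.6,0]]]'; python3 rem.py .45 .10 .25 -172
```

```text
time: 15.1
tcp_pos: [0.5526, -0.1274, 0.2123]
ee_rot: [-1.575, -0.017, -2.996]
force: [0.4, -0.6, -0.5]
grip_width: 0.0354
time: 15.6
tcp_pos: [0.5329, 0.0156, 0.3022]
ee_rot: [-1.574, -0.015, -2.998]
force: [0.7, 0.2, -0.0]
grip_width: 0.0362
t 15.6 grasp [0.5321 0.0156 0.2512] rpy [ -90.2   -0.9 -171.8] F [ 0.7  0.2 -0. ] w 0.0362 q6 2.82 REM [ 1.73   0.064 -2.381] 0.04
```

```bash
python3 -m crank '[[[0,0,0,-1.5],[0,0,-1,-3],[0.5,0,-1.5,-4],[1,0,-2,-6],[1,0,-2,-8]]]'; python3 rem.py .45 .10 .25 -142; python3 look.py p5
```

```text
time: 16.1
tcp_pos: [0.4782, 0.0908, 0.3034]
ee_rot: [-1.586, -0.013, -2.34]
force: [0.4, -0.6, 0.3]
grip_width: 0.0358
t 16.1 grasp [0.4772 0.0908 0.2524] rpy [ -90.9   -0.7 -134.1] F [ 0.4 -0.6  0.3] w 0.0358 q6 2.3 REM [ 0.308  0.074 -0.647] 1.58
```

View pics/p5.png

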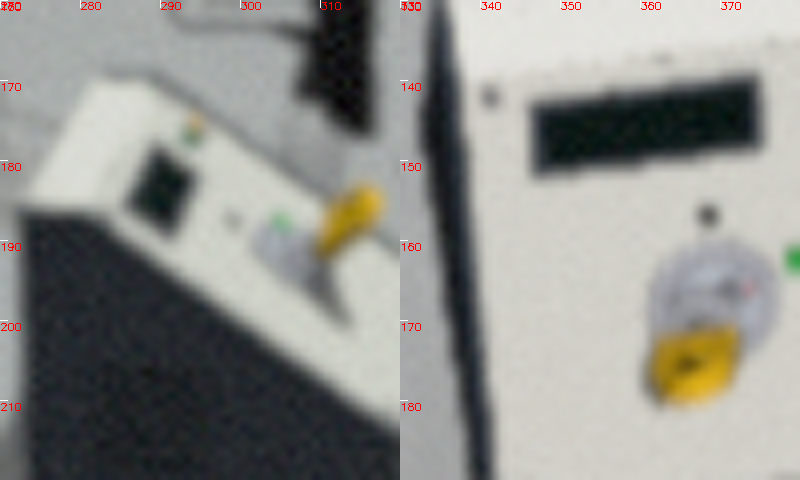

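The top view shows the key home and turned. The handle is at (365,175), the barrel's red pointer is near (371.7,165.7) and the green dot is at (379,162). I'll fit the angle numerically.

```bash
cat > fit.py <<'E'
from h import *
from scipy.optimize import minimize
I={n:np.mean([camera(n).astype(float) for _ in range(5)],0) for n in("side","top")}
def yel(n,box):
    u0,u1,v0,v1=box;c=I[n];w=np.minimum(c[...,0],c[...,1])-c[...,2];m=np.zeros(w.shape);m[v0:v1,u0:u1]=np.clip(w[v0:v1,u0:u1]/60,0,1);return m
O={"side":yel("side",(305,322,178,196)),"top":yel("top",(355,376,165,184))}
print({n:(m.sum().round(1)) for n,m in O.items()})
yw=np.radians(7.5);cx=np.array([np.cos(yw),np.sin(yw),0]);a=np.radians(35)
n_=-np.sin(a)*cx+np.cos(a)*np.array([0,0,1]);s=np.cos(a)*cx+np.sin(a)*np.array([0,0,1]);left=np.cross(n_,s)
def d(phi):return s*np.cos(phi)-left*np.sin(phi)
th=np.linspace(0,np.pi,9);prof=[(-.013,-.016),(.013,-.016)]+[(.013*np.cos(t),.003+.013*np.sin(t)) for t in th]
def sil(n,M,phi,depth=0):
    x=d(phi);y=np.cross(n_,x);P=np.array([M+n_*(.031+depth+q)+x*p+y*e for p,q in prof for e in(-.005,.005)])
    h=cv2.convexHull(((proj(n,P)+.5)*16).astype(np.float32));m=np.zeros((400*4,640*4),np.uint8)
    cv2.fillConvexPoly(m,np.round(h/4*16/16).astype(np.int32),1) if 0 else cv2.fillConvexPoly(m,np.round((cv2.convexHull(proj(n,P).astype(np.float32))+.5)*4-.5).astype(np.int32),1)
    return cv2.resize(m.astype(np.float32),(640,400),interpolation=cv2.INTER_AREA)
best=[]
for ph in range(0,100,5):
    f=lambda q:sum(((cv2.GaussianBlur(sil(n,np.array([.574,-.128,.084])+q[:3]*1e-3,np.radians(ph)),(0,0),.7)-O[n])**2).sum() for n in O)
    r_=minimize(f,[0,0,0],method="Nelder-Mead",options=dict(maxfev=90,initial_simplex=[[0,0,0],[3,0,0],[0,3,0],[0,0,3]]));best.append((r_.fun,ph,r_.x.round(1)))
for b in sorted(best,key=lambda b:b[0])[:6]:print(round(b[0],1),b[1],b[2])
c=I["top"];w=c[...,0]-np.maximum(c[...,1],c[...,2]);w=w[158:171,360:378];w=np.clip(w-.5*w.max(),0,None);v,u=np.mgrid[158:171,360:378]
print("red",(w*u).sum()/w.sum(),(w*v).sum()/w.sum())
b,_=blob(c,"g",(375,385,155,168));print("green",b)
C=np.array([.574,-.128,.084])
print("centre",proj("top",C)[0].round(1));[print(k,proj("top",C+.012*d(np.radians(k)))[0].round(1)) for k in(0,30,45,60,69,80)]
E
python3 fit.py
```

```text
{'side': np.float64(60.7), 'top': np.float64(120.3)}Traceback (most recent call last):
  File "fit.py", line 20, in <module>
    r_=minimize(f,[0,0,0],method="Nelder-Mead",options=dict(maxfev=90,initial_simplex=[[0,0,0],[3,0,0],[0,3,0],[0,0,3]]));best.append((r_.fun,ph,r_.x.round(1)))
    res = _minimize_neldermead(fun, x0, args, callback, bounds=bounds,
                               **options)
    fxr = func(xr)
    fx = function(np.copy(x), *(wrapper_args + args))
  File "fit.py", line 19, in <lambda>
    f=lambda q:sum(((cv2.GaussianBlur(sil(n,np.array([.574,-.128,.084])+q[:3]*1e-3,np.radians(ph)),(0,0),.7)-O[n])**2).sum() for n in O)
               ~~~^^^^^^^^^^^^^^^^^^^^^^^^^^^^^^^^^^^^^^^^^^^^^^^^^^^^^^^^^^^^^^^^^^^^^^^^^^^^^^^^^^^^^^^^^^^^^^^^^^^^^^^^^^^^^^^^^^^^^^
  File "fit.py", line 19, in <genexpr>
    f=lambda q:sum(((cv2.GaussianBlur(sil(n,np.array([.574,-.128,.084])+q[:3]*1e-3,np.radians(ph)),(0,0),.7)-O[n])**2).sum() for n in O)
                                      ~~~^^^^^^^^^^^^^^^^^^^^^^^^^^^^^^^^^^^^^^^^^^^^^^^^^^^^^^^^^
  File "fit.py", line 15, in sil
    cv2.fillConvexPoly(m,np.round(h/4*16/16).astype(np.int32),1) if 0 else cv2.fillConvexPoly(m,np.round((cv2.convexHull(proj(n,P).astype(np.float32))+.5)*4-.5).astype(np.int32),1)
                                                                                                                         ~~~~^^^^^
  File "h.py", line 5, in proj
    p=camera_params(n);R,_=cv2.Rodrigues(p["rvec"])
ValueError: time passes only in moves, steps and waits
```

```bash
sed -i 's/^def proj/import functools\n@functools.lru_cache\ndef cp(n): return camera_params(n)\ndef proj/; s/    p=camera_params(n);R/    p=cp(n);R/' h.py
sed -i '/h=cv2.convexHull(((proj/c\    m=np.zeros((1600,2560),np.uint8)' fit.py; sed -i 's/^    cv2.fillConvexPoly.* if 0 else /    /' fit.py; python3 fit.py
```

```text
{'side': np.float64(60.8), 'top': np.float64(120.2)}
8.6 80 [-8.  12.8  0.9]
9.0 85 [-8.3 12.6  1.9]
9.2 75 [-8.2 13.3  1.9]
11.2 90 [-8.1 13.4  2.4]
11.3 70 [-8.1 12.4  0.5]
12.5 65 [-7.9 13.   1.1]
red 370.84 168.63555555555556
green [379.21782178 162.01425743]
centre [369.2 167.9]
0 [368.9 163.6]
30 [371.3 163.9]
45 [372.3 164.4]
60 [373.  165.2]
69 [373.4 165.8]
80 [373.6 166.6]
```

The handle angle fits about 80°, but the handle sits about 13 mm to the left of where a homed key would be. The key may be leaning or partly out, so I'll look closer with averaged images.

```bash
cat > zoom.py <<'E'
import sys
from h import *
out=[]
for n,(u,v) in(("side",(296,174)),("top",(354,154))):
    A=np.mean([camera(n).astype(float) for _ in range(8)],0)[v:v+30,u:u+26]
    A=np.clip((A-20)*1.25,0,255).astype(np.uint8)
    c=np.ascontiguousarray(cv2.resize(A,None,fx=15,fy=15,interpolation=2))
    for i in range(0,30,5):
        cv2.putText(c,str(u+i),(i*15,9),0,.35,(255,0,0));c[:8,min(i*15,389)]=0;cv2.putText(c,str(v+i),(0,i*15+10),0,.35,(255,0,0));c[i*15,:8]=0
    out.append(c)
cv2.imwrite(f"pics/{sys.argv[1]}.png",np.hstack(out)[:,:,::-1])
E
python3 zoom.py z1;python3 - <<'E'
from h import *
c,s=np.cos(np.radians(7.5)),np.sin(np.radians(7.5));a=np.radians(35);n=np.array([-np.sin(a)*c,-np.sin(a)*s,np.cos(a)]);M=np.array([.574,-.128,.084])
for k in(0,5,31,47):print(k,[proj(m,M+n*k*1e-3)[0].round(1) for m in("side","top")])
E
```

```text
0 [array([307.1, 192. ]), array([369.2, 167.9])]
5 [array([307.9, 191. ]), array([369.6, 168.6])]
31 [array([312.5, 185.3]), array([371.7, 172.3])]
47 [array([315.3, 181.7]), array([373. , 174.7])]
```

View pics/z1.png

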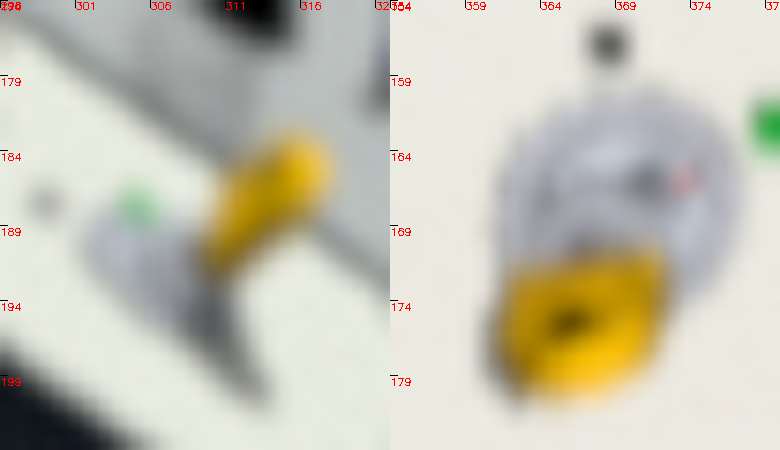

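The barrel's red pointer is at (372.9,166), which matches about 69°, so the switch is on. The handle is at (366.5,175.5) where a homed key would be near (371.7,172.3), and a slot edge shows at (371,166). So the key leans left and isn't fully home. To fix it, I'll grip the handle by its 26 mm edges, with the jaws roughly along y. That straightens it, and then I can press it home along the slot axis.

```bash
python3 -m crank '[[[0,0,0,-1.5],[0,0,0,-3],[0,0,0,-5],[0,0,0,-7],[0,0,0,-8.5]]]' 0 8; python3 rem.py .5535 -.1291 .2 -70
```

```text
time: 18.5
tcp_pos: [0.4819, 0.089, 0.3031]
ee_rot: [-1.587, -0.0, -1.631]
force: [-0.1, 0.5, -0.2]
grip_width: 0.0684
t 18.5 grasp [0.4811 0.0891 0.2521] rpy [-90.9  -0.  -93.5] F [-0.1  0.5 -0.2] w 0.0684 q6 1.59 REM [5.335 1.268 2.155] -4.69
```

```bash
python3 -m crank '[[[5.3,0,2.1,-4.7],[5.3,0,2.1,-4.7],[5.3,0,2.1,-4.7],[5.3,0.6,2.1,-4.7],[5.3,1.2,2.1,-4.7]]]'; python3 rem.py .5535 -.1291 .113 -70
```

```text
time: 19.0
tcp_pos: [0.5547, -0.1294, 0.2579]
ee_rot: [-1.578, -0.001, -1.222]
force: [0.8, 0.1, 0.4]
grip_width: 0.0869
t 19.0 grasp [ 0.5543 -0.1296  0.2069] rpy [-90.4  -0.  -70. ] F [0.8 0.1 0.4] w 0.0869 q6 0.8 REM [-0.02   2.349  0.003] -0.0
```

```bash
python3 -m crank '[[[0,0.8,0,0],[0,1.5,0,0],[0,2,0,0],[0,2.35,0,0],[0,2.35,0,0]]]'; python3 rem.py .5535 -.1291 .113 -70; python3 -m crank '[[[0,0,0,0],[0,0,0,0],[0,0,0,0],[0,0,0,0],[0,0,0,0]]]' 255 8;python3 -m crank '[[[0,0,0,0],[0,0,0,0],[0,0,0,0],[0,0,0,0],[0,0,0,0]]]' 255 8; python3 rem.py .5535 -.1291 .113 -70
```

```text
time: 19.5
tcp_pos: [0.5528, -0.1293, 0.1618]
ee_rot: [-1.582, 0.003, -1.222]
force: [-0.2, 0.4, -0.4]
grip_width: 0.0871
t 19.5 grasp [ 0.5522 -0.1294  0.1108] rpy [-90.6   0.2 -70. ] F [-0.2  0.4 -0.4] w 0.0871 q6 0.8 REM [ 0.004 -0.056  0.033] -0.01
time: 20.0
tcp_pos: [0.553, -0.1294, 0.1624]
ee_rot: [-1.581, 0.002, -1.222]
force: [-1.4, 0.5, -0.5]
grip_width: 0.0547
time: 20.5
tcp_pos: [0.5529, -0.1293, 0.1624]
ee_rot: [-1.582, 0.002, -1.222]
force: [0.3, 0.5, 1.1]
grip_width: 0.0288
t 20.5 grasp [ 0.5523 -0.1294  0.1114] rpy [-90.6   0.1 -70. ] F [0.3 0.5 1.1] w 0.0288 q6 0.8 REM [ 0.002 -0.04   0.03 ] -0.0
```

```bash
python3 -m crank '[[[0,0,0,0],[0,0,0,0],[0,0,0,0],[0,0,0,0],[0,0,0,0]]]' 255 15; python3 rem.py .5556 -.1291 .1101 -70;python3 -m crank '[[[0.01,0.06,0.04,0],[0.02,0.12,0.08,0],[0.03,0.15,0.12,0],[0.03,0.15,0.12,0],[0.03,0.15,0.12,0]]]' 255 20; python3 rem.py .5556 -.1291 .1101 -70
```

```text
time: 21.0
tcp_pos: [0.5529, -0.1294, 0.1624]
ee_rot: [-1.582, 0.002, -1.222]
force: [-1.2, -1.1, 0.8]
grip_width: 0.0282
t 21.0 grasp [ 0.5523 -0.1295  0.1114] rpy [-90.6   0.1 -70. ] F [-1.2 -1.1  0.8] w 0.0282 q6 0.8 REM [0.019 0.032 0.081] -0.0
time: 21.5
tcp_pos: [0.5566, -0.1313, 0.1597]
ee_rot: [-1.585, -0.002, -1.22]
force: [-11.1, -5.7, 23.5]
grip_width: 0.0263
t 21.5 grasp [ 0.5559 -0.1316  0.1087] rpy [-90.8  -0.1 -69.9] F [-11.1  -5.7  23.5] w 0.0263 q6 0.81 REM [-0.062 -0.035  0.013] 0.02
```

```bash
python3 -m crank '[[[-0.02,-0.04,-0.03,0],[-0.02,-0.04,-0.03,0],[-0.02,-0.04,-0.03,0],[-0.02,-0.04,-0.03,0],[-0.02,-0.04,-0.03,0]]]' 120 20; python3 -m crank '[[[0,0,0,0],[-0.1,-0.8,-0.5,0],[-0.2,-1.6,-1,0],[-0.2,-2.6,-1,0],[-1.4,-2.6,-1.2,0]]]'; python3 -m crank '[[[-1.2,0,-0.5,0],[-2.4,0,-1,0],[-3.6,0,-1.5,0],[-4.8,0,-2,0],[-5.4,0,-2.4,0]]]' ;python3 rem.py .5556 -.1291 .1101 -70; sed -i 's/(305,322,178,196)/(303,324,172,196)/' fit.py; python3 fit.py; python3 zoom.py z2
```

```text
time: 22.0
tcp_pos: [0.5552, -0.1306, 0.1607]
ee_rot: [-1.586, -0.001, -1.22]
force: [0.1, 0.3, -0.0]
grip_width: 0.0454
time: 22.5
tcp_pos: [0.4988, -0.0989, 0.2706]
ee_rot: [-1.572, -0.015, -1.225]
force: [1.8, 0.5, -0.7]
grip_width: 0.0459
time: 23.0
tcp_pos: [0.3323, 0.0735, 0.2672]
ee_rot: [-1.573, -0.014, -1.223]
force: [0.2, 0.3, 0.2]
grip_width: 0.0458
t 23.0 grasp [0.3325 0.0728 0.2162] rpy [-90.2  -0.8 -70.1] F [0.2 0.3 0.2] w 0.0458 q6 1.13 REM [6.608 2.734 3.534] -0.02
{'side': np.float64(68.9), 'top': np.float64(99.9)}
16.5 65 [-4.5  0.1  1.6]
17.6 70 [-5.2 -0.1  3.1]
18.1 60 [-4.9 -0.2  2.4]
18.5 75 [-4.5  0.6  2.8]
18.7 55 [-4.9  0.4  2. ]
19.3 50 [-4.1 -0.1  2.4]
red 373.8437067773167 169.75795297372062
green [379.22565969 162.01501365]
centre [369.2 167.9]
0 [368.9 163.6]
30 [371.3 163.9]
45 [372.3 164.4]
60 [373.  165.2]
69 [373.4 165.8]
80 [373.6 166.6]
```

View pics/z2.png

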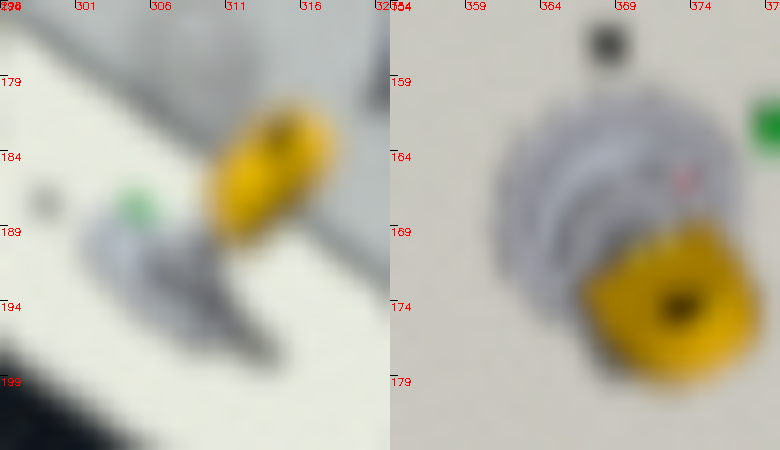

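The key now stands straight with its disc covering the slot (369,168). The handle is at top (372.5,174.5), the red pointer is still at about (373,166) and the arm is clear. The fit gives a residual of about 4 mm along the axis. I'll check whether that's bias by fitting the same model to the initial image, where the key's depth is known.

```bash
sed -n '/^best=/q;p' fit.py | sed '/^I=/,/^print/d;s/^n_=.*//' > /dev/null; python3 - <<'E'
from h import *
from scipy.optimize import minimize
I={n:cv2.imread(f"pics/{n}0.png")[:,:,::-1].astype(float) for n in("side","top")}
J={n:np.mean([camera(n).astype(float) for _ in range(8)],0) for n in I}
th=np.linspace(0,np.pi,9);prof=[(-.013,-.016),(.013,-.016)]+[(.013*np.cos(t),.003+.013*np.sin(t)) for t in th]
def yel(c,box):
    u0,u1,v0,v1=box;R=c[v0:v1,u0:u1];sat=(np.minimum(R[...,0],R[...,1])-R[...,2])/np.maximum(R.max(2),1)
    m=np.zeros(c.shape[:2]);m[v0:v1,u0:u1]=np.clip((sat-.15)/.5,0,1);return m
def sil(n,G,x,nn):
    y=np.cross(nn,x);P=np.array([G+nn*q+x*p+y*e for p,q in prof for e in(-.005,.005)]);m=np.zeros((1600,2560),np.uint8)
    cv2.fillConvexPoly(m,np.round((cv2.convexHull(proj(n,P).astype(np.float32))+.5)*4-.5).astype(np.int32),1)
    return cv2.GaussianBlur(cv2.resize(m.astype(np.float32),(640,400),interpolation=cv2.INTER_AREA),(0,0),.7)
def fit(O,G0,frame,q0):
    f=lambda q:sum(((sil(n,G0+q[:3]*1e-3,*frame(q[3:]*.1))-O[n])**2).sum() for n in O)
    S=np.vstack([q0]+[np.array(q0)+3*e for e in np.eye(len(q0))])
    s=minimize(f,q0,method="Nelder-Mead",options=dict(maxfev=400,initial_simplex=S));return s.fun.round(1),s.x.round(2)
b=np.radians(74.8)
# wood is yellowish too: only rows above the block for the side view, tight box in top
print("init",fit({"side":yel(I["side"],(309,322,243,258)),},np.array([.4548,.2219,.081]),lambda q:(np.array([np.cos(b),np.sin(b),0]),np.array([0,0,1.])),[0,0,0]))
yw=np.radians(7.5);cx=np.array([np.cos(yw),np.sin(yw),0]);a=np.radians(35);ez=np.array([0,0,1.])
def frame(q):
    al=a+q[1];ph=np.radians(70)+q[0];n=-np.sin(al)*cx+np.cos(al)*ez;s=np.cos(al)*cx+np.sin(al)*ez;l=np.cross(n,s)
    return s*np.cos(ph)-l*np.sin(ph),n
n0=frame([0,0])[1];G=np.array([.574,-.128,.084])+.031*n0
O={"side":yel(J["side"],(303,324,172,196)),"top":yel(J["top"],(355,382,165,184))}
for q0 in([0,0,0,0,0],[0,0,0,1,1]):
    f,q=fit(O,G,frame,q0);print("now",f,q,"deg phi",70+np.degrees(q[3]*.1),"lean",35+np.degrees(q[4]*.1))
for name in("uv",):
    for n in O:m=O[n];v,u=np.mgrid[:400,:640];print(n,(m*u).sum()/m.sum(),(m*v).sum()/m.sum(),m.sum())
X,e=tri({n:[(O[n]*np.mgrid[:400,:640][1]).sum()/O[n].sum(),(O[n]*np.mgrid[:400,:640][0]).sum()/O[n].sum()] for n in O});print("tri",X,"vs",G,"along n",(X-G)@n0,"earlier home grasp",(np.array([.5556,-.1291,.1101])-G)@n0)
E
```

```text
init (np.float64(15.4), array([-2.1 , -0.9 ,  2.67]))
now 11.5 [-4.96 -1.61  3.69  3.38 -0.65] deg phi 89.36597347542182 lean 31.27577433164965
now 12.0 [-5.46 -1.24  4.16  4.11 -0.59] deg phi 93.54856537987683 lean 31.619549008728143
side 313.3932316138953 185.12793315258392 33.542562755732554
top 372.5959496040545 173.9277373959751 72.98843560632903
tri [ 0.55282197 -0.1324995   0.10924785] vs [ 0.55637125 -0.13032087  0.10939371] along n 0.00206199230258857 earlier home grasp 0.0009257389307714931
```

Along the axis, the triangulated handle is about 2 mm from nominal. The method's own bias is about 2.7 mm in the initial image, so this can't separate home from slightly proud. I'll check by touch: press the handle top along the slot axis with closed fingertips. At home, contact should come at a grasp z of about 0.143–0.145.

```bash
python3 -m crank '[[[6.6,0,3.2,2.5],[6.6,0,3.2,2.5],[6.6,0,3.2,2.5],[6.6,0,3.2,2.5],[6.6,0,3.2,2.5]]]' 255 10; python3 rem.py .541 -.130 .165 -82.5
```

```text
time: 25.6
tcp_pos: [0.5153, -0.1045, 0.2706]
ee_rot: [-1.569, -0.015, -1.443]
force: [0.4, 0.4, -0.8]
grip_width: 0.0141
t 25.6 grasp [ 0.5155 -0.1052  0.2196] rpy [-89.9  -0.8 -82.7] F [ 0.4  0.4 -0.8] w 0.0141 q6 1.04 REM [0.675 1.375 0.55 ] -0.04
```

```bash
python3 -m crank '[[[0.68,0.3,0.55,0],[0.68,0.6,0.55,0],[0.68,1,0.55,0],[0.68,1.37,0.55,0],[0.68,1.37,0.55,0]]]'; python3 rem.py .5535 -.1283 .147 -82.5; python3 -m crank '[[[0,0.1,0.07,0],[0,0.2,0.14,0],[0,0.3,0.21,0],[0,0.4,0.28,0],[0,0.4,0.28,0]]]';python3 rem.py .5556 -.1291 .144 -82.5
```

```text
time: 26.1
tcp_pos: [0.5388, -0.1284, 0.2138]
ee_rot: [-1.574, -0.011, -1.443]
force: [-0.5, 0.8, -1.0]
grip_width: 0.0006
t 26.1 grasp [ 0.5386 -0.129   0.1628] rpy [-90.2  -0.6 -82.7] F [-0.5  0.8 -1. ] w 0.0006 q6 1.02 REM [0.026 0.395 0.372] -0.04
time: 26.6
tcp_pos: [0.5502, -0.127, 0.1975]
ee_rot: [-1.574, -0.011, -1.443]
force: [-0.5, -1.4, 0.0]
grip_width: 0.0003
t 26.6 grasp [ 0.5501 -0.1276  0.1465] rpy [-90.2  -0.6 -82.7] F [-0.5 -1.4  0. ] w 0.0003 q6 1.03 REM [0.054 0.063 0.133] -0.03
```

```bash
for i in 1 2 3; do python3 -m crank '[[[0,0.03,0.02,0],[0,0.05,0.035,0],[0,0.05,0.035,0]]]' >/dev/null; python3 rem.py .5556 -.1291 .144 -82.5; done
```

```text
t 26.9 grasp [ 0.5515 -0.1275  0.1445] rpy [-90.2  -0.6 -82.7] F [ 0.2 -0.  -0.6] w -0.0 q6 1.03 REM [0.053 0.013 0.097] -0.03
t 27.2 grasp [ 0.5529 -0.1273  0.1424] rpy [-90.2  -0.6 -82.7] F [ 0.5 -0.1 -0.5] w 0.0003 q6 1.03 REM [ 0.054 -0.039  0.061] -0.03
t 27.5 grasp [ 0.5544 -0.1271  0.1404] rpy [-90.2  -0.6 -82.7] F [-0.1  1.   0.8] w 0.0004 q6 1.04 REM [ 0.054 -0.089  0.023] -0.03
```

```bash
for i in 1 2; do python3 -m crank '[[[0,0.03,0.02,0],[0,0.05,0.035,0],[0,0.05,0.035,0]]]' >/dev/null; python3 rem.py .5556 -.1291 .144 -82.5; done
```

```text
t 27.8 grasp [ 0.5565 -0.1269  0.1389] rpy [-90.1  -0.7 -82.7] F [1.2 1.2 4.4] w 0.0001 q6 1.04 REM [ 0.054 -0.128 -0.03 ] -0.04
t 28.1 grasp [ 0.5583 -0.1267  0.137 ] rpy [-90.1  -0.7 -82.7] F [0.3 1.7 4. ] w 0.0004 q6 1.04 REM [ 0.052 -0.174 -0.074] -0.04
```

Contact came only at or below the expected home height, so the key isn't proud. I'm backing off to compare the handle's centroid with its value before the press.

```bash
python3 -m crank '[[[0,-0.4,-0.28,0],[0,-1.2,-0.8,0],[0,-2.4,-0.9,0],[-1.2,-2.4,-1.2,0],[-2.4,-2.4,-1.6,0]]]' >/dev/null; python3 -m crank '[[[-1.2,0,-0.5,0],[-2.4,0,-1,0],[-3.6,0,-1.5,0],[-4.2,0,-2,0],[-4.2,0,-2.4,0]]]'
cat > chk.py <<'E'
from h import *
J={n:np.mean([camera(n).astype(float) for _ in range(8)],0) for n in("side","top")}
v,u=np.mgrid[:400,:640];ob={}
def c(w):return np.array([(w*u).sum(),(w*v).sum()])/w.sum()
for n,(u0,u1,v0,v1) in {"side":(303,324,172,196),"top":(355,382,165,184)}.items():
    R=J[n];sat=(np.minimum(R[...,0],R[...,1])-R[...,2])/np.maximum(R.max(2),1);m=np.clip((sat-.15)/.5,0,1)*((u>=u0)&(u<u1)&(v>=v0)&(v<v1));ob[n]=c(m);d=np.cov(np.vstack([u[m>.5],v[m>.5]]));w,V=np.linalg.eigh(d)
    print(n,ob[n].round(2),m.sum().round(1),"axis deg",np.degrees(np.arctan2(V[1,1],V[0,1])).round(1),np.sqrt(w).round(2))
X,e=tri(ob);G=np.array([.5564,-.1303,.1094]);yw=np.radians(7.5);n0=np.array([-.5736*np.cos(yw),-.5736*np.sin(yw),.819]);s0=np.array([.819*np.cos(yw),.819*np.sin(yw),.5736]);print(X.round(4),"n,s,left mm",((X-G)@n0*1e3).round(1),((X-G)@s0*1e3).round(1),((X-G)@np.cross(n0,s0)*1e3).round(1))
T=J["top"];w=T[...,0]-T[...,1:].mean(2);k=(u>365)&(u<378)&(v>159)&(v<168);sat=(np.minimum(T[...,0],T[...,1])-T[...,2])/T.max(2);w=np.where(k&(sat<.15),w,0);w=np.clip(w-.5*w.max(),0,None);print("red",c(w).round(2))
E
python3 chk.py
```

```text
time: 29.1
tcp_pos: [0.364, 0.1179, 0.2807]
ee_rot: [-1.572, -0.013, -1.441]
force: [-0.9, -0.4, -0.2]
grip_width: 0.001
side [313.38 185.17] 33.9 axis deg 127.6 [1.1  2.32]
top [372.36 173.92] 72.6 axis deg 179.2 [2.24 2.66]
[ 0.5528 -0.1319  0.1094] n,s,left mm 2.2 -3.1 -1.1
red [373.  165.7]
```

The key's position didn't change under the press: side (313.4,185.2), top (372.4,173.9). The red pointer at (373.0,165.7) agrees with "on", but only to about ±5°. To be sure it's at the stop, I'll grip the handle edges once more and apply a limited clockwise torque.

```bash
python3 rem.py .5535 -.1310 .2 -70;  python3 -m crank '[[[6.6,0.3,3.8,-2.5],[6.6,0.3,3.8,-2.5],[6.6,0.3,3.8,-2.5],[6.6,0.3,3.8,-2.5],[6.6,0.3,3.8,-2.5]]]' 0 8; python3 rem.py .5535 -.1310 .2 -70
```

```text
t 29.9 grasp [0.3675 0.1149 0.2304] rpy [-89.9  -0.8 -82.9] F [-0.5 -0.5  0.4] w 0.0005 q6 1.48 REM [6.667 0.859 3.851] -2.58
time: 30.4
tcp_pos: [0.5148, -0.0801, 0.2749]
ee_rot: [-1.571, -0.013, -1.229]
force: [1.0, 0.2, 0.4]
grip_width: 0.0325
t 30.4 grasp [ 0.5149 -0.0808  0.2239] rpy [-90.   -0.8 -70.4] F [1.  0.2 0.4] w 0.0325 q6 0.87 REM [1.498 0.617 0.487] -0.08
```

```bash
python3 -m crank '[[[1.5,0,0.5,0],[1.5,0.6,0.5,0],[1.5,0.6,0.5,0],[1.5,1.4,0.5,0],[1.5,2.2,0.5,0]]]' 0 8; python3 rem.py .5535 -.1310 .111 -70
```

```text
time: 30.9
tcp_pos: [0.5539, -0.1304, 0.1881]
ee_rot: [-1.57, -0.014, -1.228]
force: [0.2, -0.4, 0.1]
grip_width: 0.0728
t 30.9 grasp [ 0.5542 -0.131   0.1371] rpy [-90.   -0.8 -70.4] F [ 0.2 -0.4  0.1] w 0.0728 q6 0.81 REM [-0.016  0.652 -0.016] -0.07
```

```bash
python3 -m crank '[[[0,0.4,0,0],[0,0.65,0,0],[0,0.65,0,0],[0,0.65,0,0],[0,0.65,0,0]]]' 180 8;  python3 -m crank '[[[0,0,0,0],[0,0,0,0],[0,0,0,0],[0,0,0,0],[0,0,0,0]]]' 255 15; python3 rem.py .5535 -.1310 .111 -70; python3 -m crank '[[[0,0,0,0],[0,0,0,0],[0,0,0,0]]]' 255 15; python3 rem.py .5535 -.1310 .111 -70;python3 -c "
from workcell import r;print(r.get_obs()['moment'])"
```

```text
time: 31.4
tcp_pos: [0.5547, -0.1308, 0.1634]
ee_rot: [-1.568, -0.016, -1.228]
force: [0.3, -0.0, -0.2]
grip_width: 0.0481
time: 31.9
tcp_pos: [0.5549, -0.131, 0.1639]
ee_rot: [-1.568, -0.017, -1.228]
force: [-0.2, -0.6, 3.9]
grip_width: 0.0264
t 31.9 grasp [ 0.5554 -0.1317  0.1129] rpy [-89.8  -1.  -70.4] F [-0.2 -0.6  3.9] w 0.0264 q6 0.81 REM [-0.034  0.047 -0.038] -0.07
time: 32.2
tcp_pos: [0.5549, -0.131, 0.1639]
ee_rot: [-1.568, -0.017, -1.228]
force: [-0.5, 0.1, 3.1]
grip_width: 0.0268
t 32.2 grasp [ 0.5554 -0.1317  0.1129] rpy [-89.8  -1.  -70.4] F [-0.5  0.1  3.1] w 0.0268 q6 0.81 REM [-0.034  0.048 -0.038] -0.07
[-0.05125049  0.22087315  0.01054625]
```

```bash
for i in 1 2; do python3 -m crank '[[[0,0,0,0.5],[0,0,0,1],[0,0,0,1]]]' >/dev/null; python3 rem.py .5535 -.1310 .111 -70;python3 -c "
from workcell import r;o=r.get_obs();import numpy as np
print(o['moment'],o['tcp_pos'])"; done
```

```text
t 32.5 grasp [ 0.555  -0.1306  0.1128] rpy [-89.8  -0.8 -75.4] F [-0.   4.6  2.7] w 0.0265 q6 0.9 REM [ 0.     0.044 -0.039] -1.07
[0.73374149 0.10192935 0.14210392] [ 0.55460137 -0.12992691  0.16375556]
t 32.8 grasp [ 0.5548 -0.1293  0.1128] rpy [-89.7  -0.7 -80.3] F [0.3 5.4 4. ] w 0.0265 q6 0.99 REM [ 0.037  0.044 -0.039] -2.07
[0.90086946 0.01516202 0.17472103] [ 0.55444192 -0.1287059   0.16375811]
```

The clockwise couple about the tool axis rises to 0.14–0.17 N m, about three times the barrel's 0.05 friction, so the key is at the stop. I'll press home once more and release.

```bash
python3 -m crank '[[[0,0.05,0.03,0],[0,0.1,0.06,0],[0,0.13,0.09,0],[0,0.13,0.09,0],[0,0.13,0.09,0]]]' 255 20; python3 rem.py .5556 -.1291 .1101 -80; python3 -m crank '[[[0,-0.04,-0.03,0],[0,-0.04,-0.03,0],[0,-0.04,-0.03,0],[0,-0.04,-0.03,0],[0,-0.04,-0.03,0]]]' 100 20;  python3 -m crank '[[[0,0,0,0],[0,-0.8,-0.55,0],[0,-1.6,-1,0],[0,-2.6,-1,0],[-1.2,-2.6,-1.2,0]]]'; python3 -m crank '[[[-1.2,0,-0.5,0],[-2.4,0,-1,0],[-3.6,0,-1.5,0],[-4.8,0,-2,0],[-5.4,0,-2.4,0]]]'; python3 chk.py
```

```text
time: 33.3
tcp_pos: [0.5555, -0.1287, 0.1614]
ee_rot: [-1.572, -0.012, -1.399]
force: [-10.7, -0.1, 25.4]
grip_width: 0.0264
t 33.3 grasp [ 0.5556 -0.1294  0.1104] rpy [-90.   -0.7 -80.2] F [-10.7  -0.1  25.4] w 0.0264 q6 0.99 REM [-0.007  0.008  0.001] -0.03
time: 33.8
tcp_pos: [0.5543, -0.1289, 0.1623]
ee_rot: [-1.572, -0.012, -1.399]
force: [0.7, 0.1, 0.2]
grip_width: 0.0518
time: 34.3
tcp_pos: [0.5046, -0.0938, 0.2711]
ee_rot: [-1.557, -0.023, -1.404]
force: [1.8, 0.9, -0.4]
grip_width: 0.053
time: 34.8
tcp_pos: [0.3721, 0.1052, 0.2647]
ee_rot: [-1.558, -0.022, -1.403]
force: [0.5, -0.1, 0.6]
grip_width: 0.0532
side [313.47 185.91] 34.0 axis deg 135.9 [1.28 2.2 ]
top [371.   174.62] 71.9 axis deg 149.7 [2.3  2.57]
[ 0.5514 -0.1286  0.1081] n,s,left mm 1.7 -4.6 2.3
red [373.   165.66]
```

The pointer didn't move under the extra torque (373.0,165.7 before and after), so the switch is at its stop. I'll do one quick check on the blue key and then hand in.

```bash
python3 - <<'E'
from h import *
from workcell import ticket
S=camera("side");T=camera("top")
print(blob(S,"b",(320,334,230,256)),blob(T,"b",(246,266,214,230)),r.get_obs()["time"])
print(ticket.hand_in())
E
```

```text
(array([326.81708738, 240.69475728]), 74) (array([255.34770591, 222.22305141]), 318) 35.7
the job is handed in; nothing more can be done
None
```

The yellow key is in the switch, turned clockwise to the stop at the green mark and released. I handed the job in at about 36 s on the robot's clock, with the arm well clear.

- **How it went:** the moves can't tilt the tool, so I tilted the key about 35° in the grip by pushing its blade against the block's end, then inserted it. My first turn left the key leaning about 20° and partly out of the slot. I regripped it by its edges, straightened it, pressed it home, applied clockwise torque against the stop and pressed again.
- **Turned to the stop:** the barrel's red pointer matches the 69° "on" direction to about ±5°. It did not move under a further clockwise couple of about 0.15 N m, three times the barrel's friction.
- **Fully home:** the last press met about 27 N at the same place as the first insertion, within half a millimetre.
- **What disagreed:** the camera puts the released handle about 1.7 mm proud along the axis and about 5 mm off sideways. I take this as calibration error plus the key resting in its slot play. A separate touch test gave no clear height reading, but it found nothing higher than a homed key.
- **Other things:** the blue key is still in its slot, within about 1 pixel of where it started. I did not re-measure the other items, but felt no unexpected contact.

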